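Wedge the whetstone tight in its base

ROBOT

A 6-joint arm with a two-finger parallel gripper is mounted at the origin on a cart in front of the work surface, level with it; the furniture and walls round the work are solid. World frame = base frame: x ahead of the robot, y to its left, z up, the work surface at z = 0. Lengths are in m, angles in rad, forces in N, time in s.
With the tool pointing down it reaches from about 0.3 to 0.775 m from the base axis. Payload 14.6 kg.
Tool frame: the origin (TCP) lies where the fingers leave the gripper's body, on its centre line; the fingertips stand 97 mm ahead of it and the grasp point (between the pads) lies 78 mm ahead of it (ctrl.finger_overhang is the distance from the TCP to the fingertips, in m); z points along the fingers, y is the direction in which the jaws open and shut (so a half turn about z gives the same grasp; the last joint's range is limited). The gripper opens to 94 mm and grips with 3 to 60 N. Pads are 16 mm wide; open, the fingers measure 119 mm over their backs; the gripper's body (75 mm by 177 mm) begins 78 mm behind the grasp point.
Start: joints at [-0.067, 0.3, 1.521, -0, 1.321, -0.067], TCP at [0.55, -0, 0.303] pointing down, gripper open.
Joint ranges: [-3.03, 3.03], [-0.79, 2.21], [0.23, 2.52], [-1.04, 4.18], [0, 3.07], [-2.55, 2.55]. Speed limits (rad/s): [2.22, 2.22, 2.57, 3.14, 3.14, 3.14].

INTERFACE

Orientations are given as [roll, pitch, yaw] about the fixed x, y, z axes, in that order (R = Rz(yaw) Ry(pitch) Rx(roll)).
In Python, from station import ctrl, imaging, hand_in gives the robot as it stands.
- The arm moves only by the shell command python3 -m pendant 'ROWS' [FORCE]. ROWS is JSON, a list of rows, each a list of 7 numbers: the shift along the tool's x, y, z normalised to -1 to 1, where 1 is 120 mm, then the turn, a rotation vector about the tool's x, y, z normalised to -1 to 1, where 1 is 30 degrees, then the closure, from -1 (fully open) to 1 (shut). A call has 1 to 10 rows; each row shifts and turns the commanded pose from where the row before left it, along the tool's axes as they then stand; what a row does not reach is not made up. A row lasts 1/12 s, in which the tool goes at most 41.7 mm and 7.16 degrees, less where a joint would pass 70% of its speed; a pose out of reach is approached as far as the arm can. A call with a number of a shift or a turn outside -1 to 1 is refused whole. A call with a gripper value outside its range is refused whole. The fingers move at their own pace and stop on an object; FORCE is the grip in N (left out, the last holds). Time passes only in rows, so rows that do not move let the fingers close. It gives the time, the measured TCP pose, the force and the opening at its end, in the units of the state.
- ctrl.get_obs(): the state, without advancing time (a new reading comes with each control period).
- imaging.camera(name): name is "scene" or "side" or "wrist"; returns a dict with "image" (480x640x3 uint8, red, green, blue), "mtx" (3x3 intrinsics, pixels), "rvec" (rotation vector, rad) and "tvec" (3), from world to camera coordinates, as OpenCV has them. Camera axes: x right, y down, z forward; pixel columns grow to the right and rows downward; lengths in m; the calibration is good to about 2 mm. The wrist camera is an equidistant fisheye: a pixel r from the principal point sees the ray r / f radians off the axis. A picture is of the moment at which its call begins. There is no depth.
- hand_in(): hands the job in, once; it reports no verdict.
The state is a dict: "time_s": time; "qpos": joint angles; "joint_vel": joint speeds; "tau": joint torques, N m; "ee_pos": TCP position; "eef_rot": TCP orientation; "force": force on the tool from outside, world axes, zero at the start; "moment": the same for the moment, N m; "grip_width": finger opening in m.
Only numpy, scipy, OpenCV 4.12 (cv2) and the standard library are available. Lean on these libraries where they do the work, as an engineer would, in place of code of your own. Each camera call takes 0.05 s, during which the arm holds its last target.

TASK

Get the whetstone ready for sharpening: by hand, slide the loose wooden wedge, thin end first, into the gap between the stone's near end and the slanting cleat of its base as far as it goes freely, and let go of it. Then drive it in with light taps of the pestle's end until another tap no longer moves it forward and the stone is clamped tight, without hard blows that could crack the stone. Lay the pestle back down flat on the worktop and leave everything else alone.

Things in the scene. Friction and masses are not known exactly. Their poses are not given: they have to be found in the camera images.
- stone_base: Fixed wooden whetstone base: board 290 x 150 mm, top face 20 mm above the worktop. Origin on the worktop below the trough; x along the stone to the far stop, y across, z up; the board spans x -135 to +155, y -85 to +65 mm. Lips 12 mm high guide the stone's long sides. Yaw varies. Nothing else stands on the board's -y side.
- cleat_face (a point): Middle of the slanting working face of the cleat at the base's near end, at board height (base frame x -75, y 0, z 20 mm); axes as the base. The cleat is 76 mm long across the board and 20 mm high; its face slants like the wedge: its x grows 0.117 mm per mm of y, so the gap between it and the stone's end narrows towards +y.
- slot_mouth (a point): Middle of the mouth of the wedge's gap on the board's top, 20 mm above the worktop, level with the stone's -y long side (base frame x -70, y -31 mm); axes as the base. The wedge enters along +y with its underside on the board, and slides freely until its thin end is at least 10 mm past the middle of the base (base y). The gap is 16 to 18 mm wide here at the start, about 13 mm at base y 0.
- whetstone: Grey and buff whetstone 180 x 62 x 30 mm, 0.65 kg, loose on the board with up to 9 mm of play lengthwise; origin mid-underside, x along it. The wedge pushes it against the rubber pad (25 N per mm) of the far stop, a 20 mm high block set within 3 mm of base x +122 mm. That setting is not measured and shifts the wedge's final depth by 8.6 mm per mm.
- wedge: Loose wooden wedge, 140 mm long, 26 mm high, on the worktop. Origin on the underside at mid-length; x to the thin end, z up. Flat side (towards the stone) at y -9 mm; sloping side (towards the cleat) from y +17.3 mm at the butt to +1 mm at the thin end. In the gap its x lies along the base's +y. Friction about 0.6: it stays where it is driven.
- wedge_tip (a point): Middle of the wedge's thin end face (10 mm wide, 26 mm high), 13 mm above its underside; axes as the wedge. With the wedge home it stands 30 to 105 mm beyond the middle of the base (base y), so both ends stick out of the gap.
- wedge_butt (a point): Middle of the wedge's butt end face (26 x 26 mm), where it is tapped, 13 mm above the wedge's underside; axes as the wedge. Light taps are made at 20 to 50 mm/s and stopped at 15 to 25 N on the tool; the wedge is tight when taps of 20 N no longer move it forward by more than about 1 mm. A blow of 50 N or more is too hard.
- pestle: Loose pale wooden pestle on the worktop, 180 mm long, 28 mm thick, octagonal grip, two like flat round ends, 0.11 kg. Origin on its underside at mid-length, x along it, z up; its axis is 14 mm above the origin. Held by the middle and moved lengthwise it taps with either end.
- mug: Bystander: mug 86 mm wide, 101 mm high, on the worktop to the right; origin in the middle of its foot.
- lemon: Bystander: lemon 78 mm long, lying behind the work; origin on its underside.
Things that resemble listed ones, but are neither listed nor needed, are in the scene too. What is shaped like the wedge but blue, grey or orange is not meant.

How it is judged:
By the outcome, as a careful person would: the job done as asked, in the order asked, and still so for the second after the job is handed in, with the robot touching nothing.
It also fails if it takes over 72 s, if anything falls off the work surface, if the arm or the gripper's body presses on something with over 40 N, if the wrist force passes 120 N, or if a joint passes its speed limit or range.

## Working session

There is one attempt and no reset: what is moved stays moved. The work goes in short steps, Python scripts to look and compute and a shell command to move; the robot and the scene stay as the last step left them, time stands still between calls to the robot, and variables do not carry over. Pictures are saved under pics/ and viewed, and the job is handed in when it is done.

```bash
mkdir -p pics; ls; python3 - <<'E'
from station import ctrl, imaging
import cv2
for n in ("scene","side","wrist"):
    c=imaging.camera(n); cv2.imwrite(f"pics/{n}0.png",c["image"][:,:,::-1]); print(n,c["mtx"].round(1).tolist(),c["rvec"],c["tvec"])
print(ctrl.get_obs(), ctrl.finger_overhang)
E
```

```text
pics
scene [[460.9, 0.0, 332.8], [0.0, 460.9, 237.8], [0.0, 0.0, 1.0]] [ 2.16721607 -0.85090608  0.40287666] [-0.57631348  0.15861939  0.97836424]
side [[467.7, 0.0, 325.0], [0.0, 467.7, 230.9], [0.0, 0.0, 1.0]] [ 2.15402415 -0.39415278  0.2257352 ] [-0.63486497 -0.00380104  1.24632019]
wrist [[371.6, 0.0, 319.8], [0.0, 371.6, 238.8], [0.0, 0.0, 1.0]] [-2.88368525e+00 -1.09460417e-03  9.22764009e-04] [-0.5496169  -0.02744793  0.39058106]
{'time_s': 0.15, 'qpos': array([-6.66352248e-02,  3.00355387e-01,  1.52148005e+00, -2.16426730e-05,
        1.32071039e+00, -6.65947557e-02]), 'joint_vel': array([ 0.00062323, -0.00264607, -0.00097864, -0.00112577, -0.00292377,
        0.00034797]), 'tau': array([-2.50185103e-04, -5.31960297e+01, -3.52822959e+01,  7.07691838e-02,
        2.35654798e-02, -3.66386917e-05]), 'ee_pos': array([ 5.49870586e-01, -1.73156936e-05,  3.02192501e-01]), 'eef_rot': array([-3.14064020e+00, -4.25115293e-05,  1.57076120e+00]), 'force': array([-0.61627264,  0.86503452, -0.06385748]), 'moment': array([-0.02064011, -0.01829678, -0.02300244]), 'grip_width': 0.09412318303755995} 0.0972
```

View pics/scene0.png

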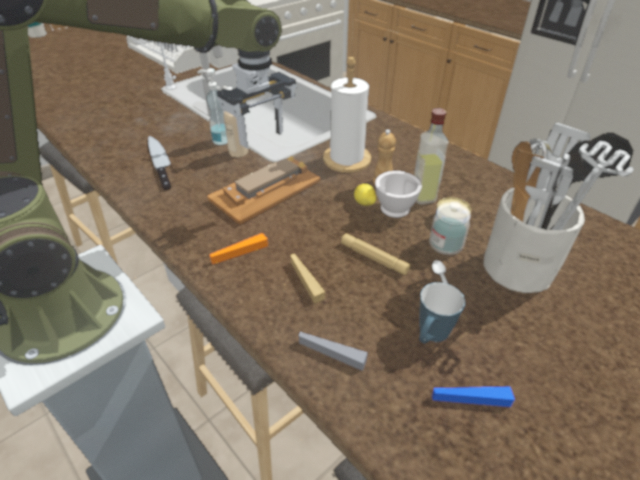

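View pics/side0.png

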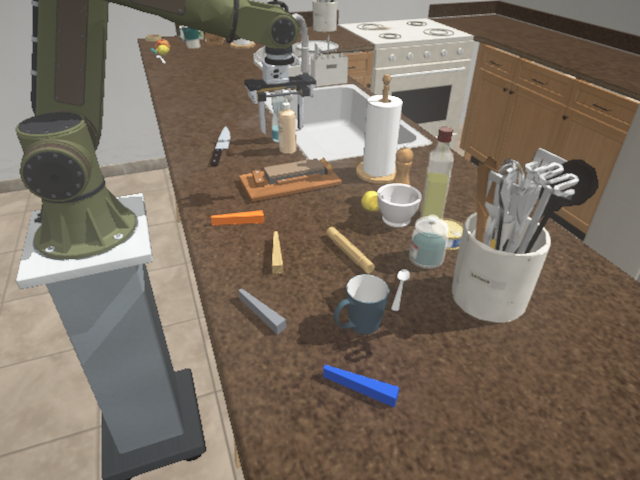

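View pics/wrist0.png

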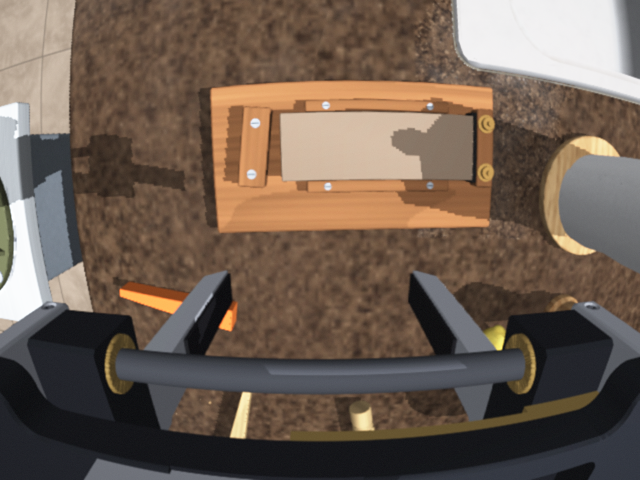

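```bash
cat > h.py <<'E'
import numpy as np, cv2
from station import ctrl, imaging
def cam(n):
    c=imaging.camera(n); c["R"]=cv2.Rodrigues(np.array(c["rvec"],float))[0]; c["t"]=np.array(c["tvec"],float).ravel(); c["n"]=n; c["C"]=-c["R"].T@c["t"]; return c
def proj(c,P):
    p=np.atleast_2d(P)@c["R"].T+c["t"]; K=np.array(c["mtx"])
    if c["n"]=="wrist":
        r=np.hypot(p[:,0],p[:,1])+1e-12; th=np.arctan2(r,p[:,2]); q=p[:,:2]/r[:,None]*th[:,None]
    else: q=p[:,:2]/p[:,2:]
    return q*[K[0,0],K[1,1]]+[K[0,2],K[1,2]]
def plane(c,uv,z):
    K=np.array(c["mtx"]); q=(np.atleast_2d(uv).astype(float)-[K[0,2],K[1,2]])/[K[0,0],K[1,1]]
    if c["n"]=="wrist":
        th=np.linalg.norm(q,axis=1)+1e-12; d=np.c_[q/th[:,None]*np.sin(th)[:,None],np.cos(th)]
    else: d=np.c_[q,np.ones(len(q))]
    d=d@c["R"]; s=(z-c["C"][2])/d[:,2]; return c["C"]+d*s[:,None]
def zoom(c,x0,y0,w,h,k,fn):
    im=c["image"][y0:y0+h,x0:x0+w,::-1]; cv2.imwrite("pics/"+fn,cv2.resize(im,None,fx=k,fy=k,interpolation=cv2.INTER_CUBIC))
def save(c,fn): cv2.imwrite("pics/"+fn,c["image"][:,:,::-1])
E
python3 - <<'E'
from h import *
w=cam("wrist");s=cam("scene");d=cam("side")
zoom(w,200,70,310,180,2.5,"w1.png"); zoom(s,280,225,140,85,5,"s1.png"); zoom(d,260,220,130,70,6,"d1.png")
print(w["C"])
E
```

```text
[0.54985667 0.07344548 0.38434266]
```

View pics/w1.png

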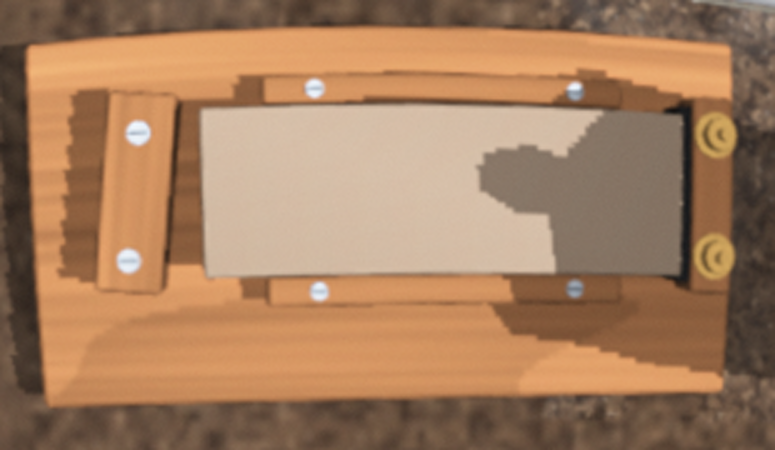

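View pics/s1.png

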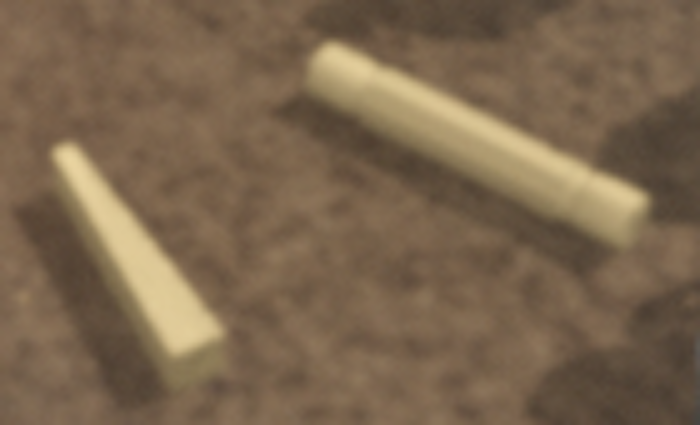

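View pics/d1.png

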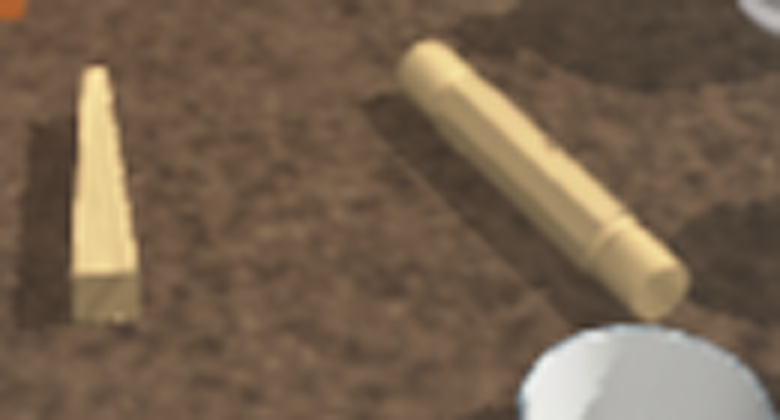

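```bash
python3 - <<'E'
from h import *
from scipy.optimize import least_squares
w=cam("wrist");s=cam("scene");d=cam("side")
Z=lambda pts,x0,y0,k: np.array(pts,float)/k+[x0,y0]
B=np.array([[-135,65],[155,65],[155,-85],[-135,-85]])/1e3
uv=Z([(28,45),(730,45),(722,390),(48,405)],200,70,2.5)
P=plane(w,uv,.02); print(P.round(4))
def tr(p,q,z): 
    c,sn=np.cos(p[2]),np.sin(p[2]); return np.c_[p[0]+c*q[:,0]-sn*q[:,1],p[1]+sn*q[:,0]+c*q[:,1],np.full(len(q),z)]
f=least_squares(lambda p:(proj(w,tr(p,B,.02))-uv).ravel(),[.55,.1,0]); print("base",f.x,f.fun.round(1))
# stone top corners z=.05, cleat top corners z=.04 left..., in base frame
inv=lambda P:(P[:,:2]-f.x[:2])@np.array([[np.cos(f.x[2]),-np.sin(f.x[2])],[np.sin(f.x[2]),np.cos(f.x[2])]])
print("stone",inv(plane(w,Z([(200,108),(683,108),(683,277),(207,277)],200,70,2.5),.05)).round(4))
print("cleat",inv(plane(w,Z([(110,92),(180,96),(164,292),(98,290)],200,70,2.5),.04)).round(4))
# wedge: top corners: thin, butt
T=np.array([[70,1],[70,-9],[-70,-9],[-70,17.3]])/1e3
us=Z([(52,150),(75,143),(222,332),(168,358)],280,225,5)   
ud=Z([(83,68),(106,68),(137,273),(72,273)],260,220,6)
print(plane(s,us,.026).round(4),plane(d,ud,.026).round(4),sep="\n")
for order in ([0,1,2,3],[1,0,3,2]):
  Tt=T[order]
  for y0 in (-1.5,1.5,0,3):
    g=least_squares(lambda p:np.r_[(proj(s,tr(p,Tt,.026))-us).ravel(),(proj(d,tr(p,Tt,.026))-ud).ravel()],[.45,-.2,y0]); print("wedge",g.x,g.cost,g.fun.round(1))
# pestle ends: axis z=.014
e1=plane(s,Z([(330,68),(628,222)],280,225,5),.014);e2=plane(d,Z([(425,65),(665,285)],260,220,6),.014); print(e1.round(4),e2.round(4),np.linalg.norm(e1[0]-e1[1]),np.linalg.norm(e2[0]-e2[1]))
E
```

```text
[[ 0.442   0.1319  0.02  ]
 [ 0.7285  0.1392  0.02  ]
 [ 0.7325 -0.0084  0.02  ]
 [ 0.4457 -0.0156  0.02  ]]
base [0.57715877 0.07155877 0.02554393] [-1.4 -1.   1.6 -1.   1.3  1.  -1.2  1.2]
stone [[-0.062   0.0307]
 [ 0.1174  0.0325]
 [ 0.1183 -0.0321]
 [-0.0616 -0.0306]]
cleat [[-0.0965  0.0396]
 [-0.0703  0.0364]
 [-0.0791 -0.0367]
 [-0.1044 -0.0349]]
[[ 0.4543 -0.2121  0.026 ]
 [ 0.4654 -0.2157  0.026 ]
 [ 0.4362 -0.3503  0.026 ]
 [ 0.4091 -0.3456  0.026 ]]
[[ 0.456  -0.2142  0.026 ]
 [ 0.4652 -0.2175  0.026 ]
 [ 0.4371 -0.3555  0.026 ]
 [ 0.4133 -0.3467  0.026 ]]
wedge [ 0.44222249 -0.2815583  -4.91909006] 2.3388036851683527 [ 0.6 -0.1 -0.2 -0.2  0.7  0.3  0.9 -0.2 -0.3 -0.2 -0.2 -0.6 -0.6 -0.9
 -1.   0.2]
wedge [ 0.44222249 -0.2815583   1.36409525] 2.3388036851684406 [ 0.6 -0.1 -0.2 -0.2  0.7  0.3  0.9 -0.2 -0.3 -0.2 -0.2 -0.6 -0.6 -0.9
 -1.   0.2]
wedge [ 0.44222249 -0.2815583   1.36409525] 2.33880368516836 [ 0.6 -0.1 -0.2 -0.2  0.7  0.3  0.9 -0.2 -0.3 -0.2 -0.2 -0.6 -0.6 -0.9
 -1.   0.2]
wedge [ 0.44222249 -0.2815583   1.36409525] 2.3388036851683363 [ 0.6 -0.1 -0.2 -0.2  0.7 
[... 153 characters left out ...]
4.8  11.7  -5.1   3.4  -0.6  -4.3  -0.3
 -11.6   0.1  10.5  -1. ]
wedge [ 0.44238483 -0.2813014   1.37149415] 296.6232527391951 [  4.2  -1.6  -4.2   1.3  -9.6   4.8  11.7  -5.1   3.4  -0.6  -4.3  -0.3
 -11.6   0.1  10.5  -1. ]
wedge [ 0.44238483 -0.2813014   1.37149379] 296.62325273944185 [  4.2  -1.6  -4.2   1.3  -9.6   4.8  11.7  -5.1   3.4  -0.6  -4.3  -0.3
 -11.6   0.1  10.5  -1. ]
wedge [ 0.44238483 -0.2813014   1.37149431] 296.62325273936005 [  4.2  -1.6  -4.2   1.3  -9.6   4.8  11.7  -5.1   3.4  -0.6  -4.3  -0.3
 -11.6   0.1  10.5  -1. ]
[[ 0.6016 -0.2492  0.014 ]
 [ 0.6285 -0.4194  0.014 ]] [[ 0.6018 -0.2465  0.014 ]
 [ 0.6347 -0.4202  0.014 ]] 0.17227756997137103 0.17688114675158212
```

```bash
python3 -m pendant '[[-0.26,-0.097,0.08,0,0,0,-1],[-0.26,-0.097,0.08,0,0,0,-1],[-0.26,-0.097,0.08,0,0,0,-1],[-0.26,-0.097,0.08,0,0,0,-1],[-0.26,-0.097,0.08,0,0,0,-1],[-0.26,-0.097,0.08,0,0,0,-1],[-0.26,-0.097,0.08,0,0,0,-1],[-0.26,-0.097,0.08,0,0,0,-1],[-0.26,-0.097,0.08,0,0,0,-1],[-0.26,-0.097,0.08,0,0,0,-1]]'; python3 -m pendant '[[0,0,0,0,0,0.2,-1],[0,0,0,0,0,0.195,-1],[0,0,0,0,0,0,-1],[0,0,0,0,0,0,-1]]'
python3 - <<'E'
from h import *
w=cam("wrist");s=cam("scene");d=cam("side"); save(w,"w2.png"); 
for n,uv,z in (("mug foot",(364,330),0),("jar",(428,264),0),("bowl",(398,222),0)): print(n,plane(d,[uv],z))
o=ctrl.get_obs(); print(o["ee_pos"],o["eef_rot"],o["force"])
T=lambda z:np.array([[.07,.001,z],[.07,-.009,z],[-.07,-.009,z],[-.07,.0173,z]])
p=[.4422,-.2816,1.364];c,sn=np.cos(p[2]),np.sin(p[2])
q=T(.026)@np.array([[c,sn,0],[-sn,c,0],[0,0,1]])+[p[0],p[1],0]
im=w["image"][:,:,::-1].copy()
cv2.polylines(im,[proj(w,q).round().astype(int)],True,(0,0,255),1); cv2.imwrite("pics/w2o.png",im)
E
```

```text
time_s: 1.28
ee_pos: [0.4328, -0.3135, 0.2063]
eef_rot: [3.141, 0.0, 1.571]
force: [1.1, -0.2, 0.5]
grip_width: 0.0943
time_s: 1.62
ee_pos: [0.4336, -0.312, 0.2067]
eef_rot: [3.142, 0.0, 1.367]
force: [0.2, -0.7, -0.0]
grip_width: 0.0941
mug foot [[ 0.54122736 -0.58374443  0.        ]]
jar [[ 7.81066998e-01 -4.41437100e-01 -1.11022302e-16]]
bowl [[ 0.80071249 -0.25189254  0.        ]]
[ 0.43379531 -0.31173098  0.20680763] [3.14134379e+00 1.81243188e-04 1.36720487e+00] [ 0.17451479  0.08140132 -0.59397312]
```

View pics/w2o.png

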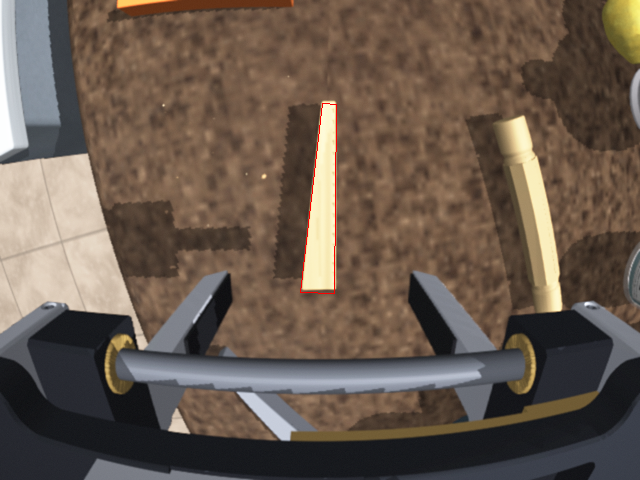

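The overlay matches the wedge in the wrist picture (thin end at about (328,102), butt at (319,291)), with the jaws straddling it. I'll descend and grip.

```bash
python3 -m pendant '[[0,0,0.173,0,0,0,-1],[0,0,0.173,0,0,0,-1],[0,0,0.173,0,0,0,-1],[0,0,0.173,0,0,0,-1],[0,0,0.165,0,0,0,-1],[0,0,0,0,0,0,-1],[0,0,0,0,0,0,1],[0,0,0,0,0,0,1],[0,0,0,0,0,0,1],[0,0,0,0,0,0,1]]' 30; python3 -m pendant '[[0,0,0,0,0,0,1],[0,0,0,0,0,0,1],[0,0,0,0,0,0,1],[0,0,0,0,0,0,1]]'
```

```text
time_s: 2.6
ee_pos: [0.434, -0.3122, 0.1051]
eef_rot: [3.14, 0.001, 1.364]
force: [-0.3, -1.1, 0.3]
grip_width: 0.0707
time_s: 2.93
ee_pos: [0.4336, -0.312, 0.104]
eef_rot: [3.141, 0.0, 1.364]
force: [0.2, 0.1, 0.2]
grip_width: 0.044
```

```bash
python3 -m pendant '[[0,0,0,0,0,0,1],[0,0,0,0,0,0,1],[0,0,0,0,0,0,1],[0,0,0,0,0,0,1],[0,0,0,0,0,0,1]]';python3 -m pendant '[[0,0,-0.15,0,0,0,1],[0,0,-0.15,0,0,0,1],[0,0,-0.15,0,0,0,1],[0,0,-0.15,0,0,0,1],[0,0,-0.15,0,0,0,1],[0,0,0,0,0,0,1]]'; python3 - <<'E'
from h import *
w=cam("wrist"); save(w,"w3.png"); zoom(w,220,60,200,240,2.5,"w3z.png")
o=ctrl.get_obs(); print(o["ee_pos"],o["eef_rot"],o["force"],o["grip_width"],w["C"])
E
```

```text
time_s: 3.35
ee_pos: [0.4336, -0.312, 0.1038]
eef_rot: [-3.142, -0.0, 1.364]
force: [0.7, 0.8, -0.9]
grip_width: 0.0223
time_s: 3.85
ee_pos: [0.4344, -0.3126, 0.1969]
eef_rot: [3.137, 0.002, 1.364]
force: [0.8, 0.2, -0.6]
grip_width: 0.0221
[ 0.43392928 -0.31227341  0.19496408] [3.13913924e+00 1.34512546e-03 1.36401940e+00] [-1.04189905 -0.06658359 -2.02208244] 0.022012704118458674 [ 0.44902118 -0.24046808  0.27888306]
```

View pics/w3z.png

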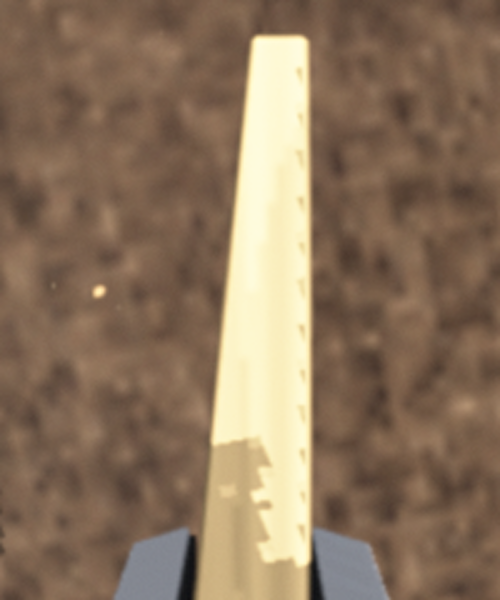

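```bash
python3 - <<'E'
from h import *
w=cam("wrist"); o=ctrl.get_obs(); t=o["ee_pos"]; y=o["eef_rot"][2]
uv=np.array([(253,38),(307,38),(310,420),(213,440)])/2.5+[220,60]
P=plane(w,uv,t[2]-.0778)-t
# into tool frame: x dir (cos y, sin y), tool y = (sin y,-cos y)
X=np.c_[P[:,0]*np.cos(y)+P[:,1]*np.sin(y), P[:,0]*np.sin(y)-P[:,1]*np.cos(y)]; print((X*1e3).round(1),t,y)
E
```

```text
[[102.8   1.2]
 [102.9  10.4]
 [ 35.5  11.4]
 [ 31.9  -5.9]] [ 0.43354924 -0.31197919  0.19360798] 1.363970315305701
```

```bash
python3 -m pendant '[[0,0,0,0,0,-0.148,1],[0,0,0,0,0,-0.148,1],[0,0,0,0,0,-0.147,1],[0,0,0,0,0,0,1]]';python3 -m pendant '[[0.238,0.083,0.03,0,0,0,1],[0.238,0.083,0.03,0,0,0,1],[0.238,0.083,0.03,0,0,0,1],[0.238,0.083,0.03,0,0,0,1],[0.238,0.083,0.03,0,0,0,1],[0.238,0.083,0.03,0,0,0,1],[0.238,0.083,0.03,0,0,0,1],[0.238,0.083,0.03,0,0,0,1],[0,0,0,0,0,0,1],[0,0,0,0,0,0,1]]'; python3 - <<'E'
from h import *
w=cam("wrist"); save(w,"w4.png"); zoom(w,170,0,240,200,3,"w4z.png")
o=ctrl.get_obs(); print(o["ee_pos"],o["eef_rot"],o["force"],o["grip_width"],w["C"])
E
```

```text
time_s: 4.28
ee_pos: [0.4332, -0.3117, 0.1922]
eef_rot: [-3.14, -0.001, 1.6]
force: [0.1, 0.4, -0.8]
grip_width: 0.0222
time_s: 5.12
ee_pos: [0.5074, -0.0804, 0.1639]
eef_rot: [-3.14, -0.0, 1.596]
force: [-0.5, -0.9, -1.1]
grip_width: 0.0221
[ 0.50725935 -0.08141363  0.16420191] [-3.14027420e+00 -1.97130748e-04  1.59522591e+00] [-0.14122943 -0.35817945 -0.97343177] 0.02189766456418842 [ 0.50553761 -0.00703699  0.24602695]
```

View pics/w4.png

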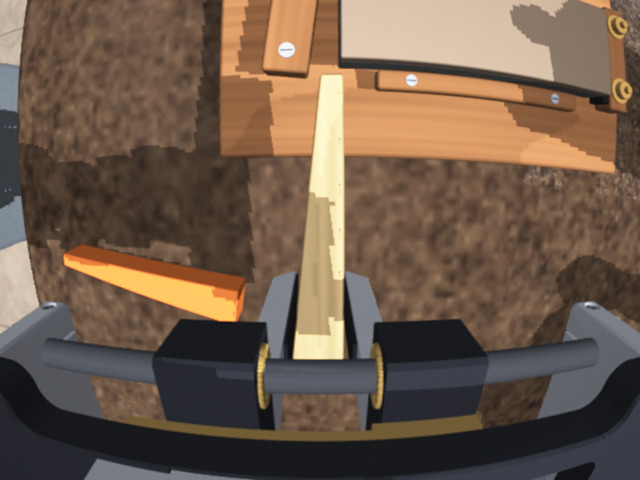

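View pics/w4z.png

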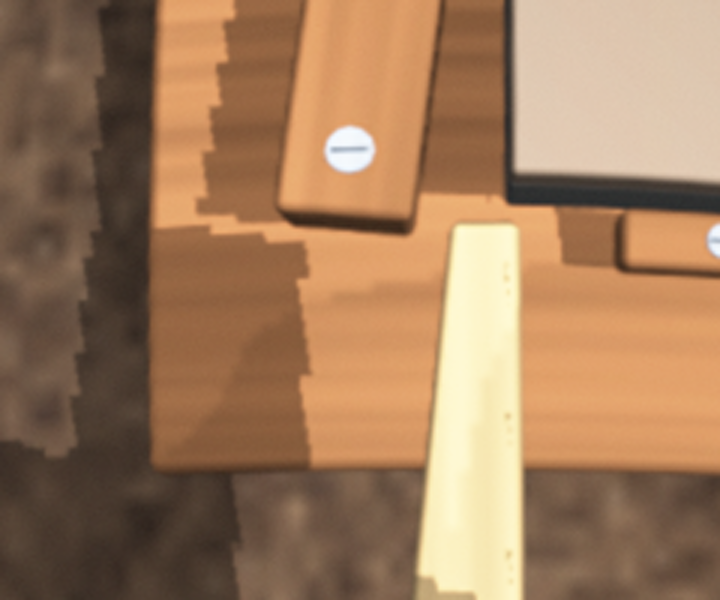

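```bash
python3 - <<'E'
from h import *
w=cam("wrist"); o=ctrl.get_obs(); t=o["ee_pos"]; y=o["eef_rot"][2]
def tl(uv,z):
    P=plane(w,[uv],z)[0]-t; return (np.array([P[0]*np.cos(y)+P[1]*np.sin(y), P[0]*np.sin(y)-P[1]*np.cos(y)])*1e3).round(1)
Z=lambda a,b:(a/3+170,b/3)
zt=t[2]-.0778
print("tip",tl(Z(455,226),zt),tl(Z(516,226),zt))
print("stone top",tl(Z(513,178),.05),"far",tl(Z(505,10),.05),"bottom",tl(Z(508,200),.022))
print("cleat top",tl(Z(412,221),.04),"far",tl(Z(441,5),.04))
print("board corner",tl(Z(153,469),.02),tl((615,171),.02))
print("orange", tl((245,282),.026),tl((240,320),.0))
E
```

```text
tip [103.4   0.6] [103.5   9.2]
stone top [119.1  10.8] far [151.6   9.5] bottom [120.9  11.3]
cleat top [113.   -7.1] far [156.5  -1.9]
board corner [ 67.  -61.4] [ 68.8 227.2]
orange [-13.  -48.4] [-54.2 -60.2]
```

```bash
python3 -m pendant '[[0,-0.005,0.08,0,0,0,1],[0,-0.005,0.08,0,0,0,1],[0,0,0.08,0,0,0,1],[0,0,0.08,0,0,0,1],[0,0,0,0,0,0,1],[0,0,0,0,0,0,1]]';python3 -m pendant '[[0.05,0,0,0,0,0,1],[0.05,0,0,0,0,0,1],[0.05,0,0,0,0,0,1],[0.05,0,0,0,0,0,1],[0,0,0,0,0,0,1]]'; python3 - <<'E'
from h import *
w=cam("wrist"); zoom(w,170,0,240,200,3,"w5z.png")
o=ctrl.get_obs(); print(o["ee_pos"],o["eef_rot"],o["force"],o["grip_width"])
E
```

```text
time_s: 5.72
ee_pos: [0.5061, -0.0817, 0.1258]
eef_rot: [-3.14, -0.0, 1.596]
force: [-0.3, -0.4, -1.3]
grip_width: 0.0221
time_s: 6.13
ee_pos: [0.5057, -0.0564, 0.1268]
eef_rot: [3.141, -0.0, 1.597]
force: [0.5, 0.7, -0.5]
grip_width: 0.0223
[ 0.50574376 -0.0568714   0.1267961 ] [3.14131869e+00 5.04423704e-05 1.59712928e+00] [-0.46931984 -0.82762078 -1.28164861] 0.022313371625405778
```

View pics/w5z.png

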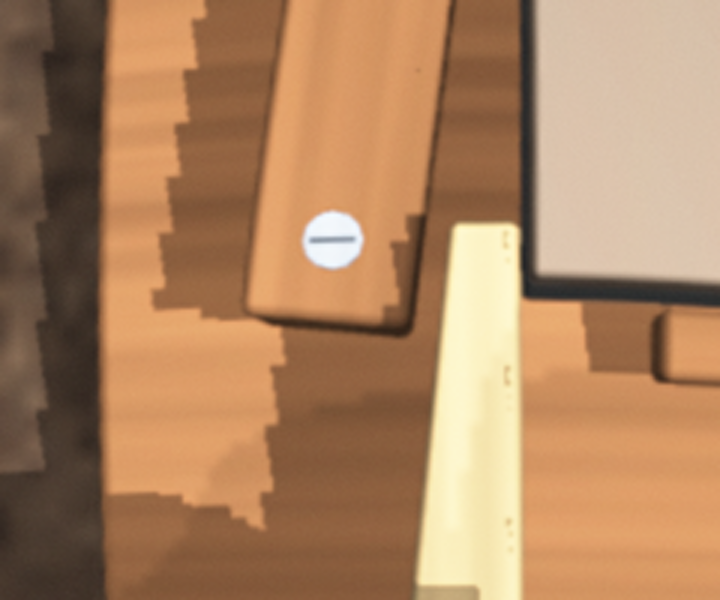

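Tip is inside the mouth, close to the stone with no contact force. I'll shift 1 mm towards the cleat, lower to the board and continue.

```bash
python3 -m pendant '[[0.04,-0.008,0.005,0,0,0,1],[0.04,0,0.005,0,0,0,1],[0.04,0,0.005,0,0,0,1],[0.04,0,0.005,0,0,0,1],[0,0,0,0,0,0,1]]'; python3 -m pendant '[[0.03,0,0.005,0,0,0,1],[0.03,0,0,0,0,0,1],[0.03,0,0,0,0,0,1],[0,0,0,0,0,0,1]]'; python3 - <<'E'
from h import *
w=cam("wrist"); zoom(w,170,0,240,200,3,"w6z.png")
o=ctrl.get_obs(); print(o["ee_pos"],o["eef_rot"],o["force"],o["grip_width"])
E
```

```text
time_s: 6.6
ee_pos: [0.5042, -0.0376, 0.124]
eef_rot: [-3.141, -0.0, 1.597]
force: [0.0, 0.5, -0.6]
grip_width: 0.0224
time_s: 6.93
ee_pos: [0.5041, -0.0271, 0.1237]
eef_rot: [3.141, -0.0, 1.596]
force: [0.4, 1.0, 2.0]
grip_width: 0.0228
[ 0.50404    -0.02725395  0.12371573] [ 3.14134460e+00 -2.85197715e-04  1.59619784e+00] [0.54968948 2.03280007 0.68221713] 0.02199197320760762
```

View pics/w6z.png

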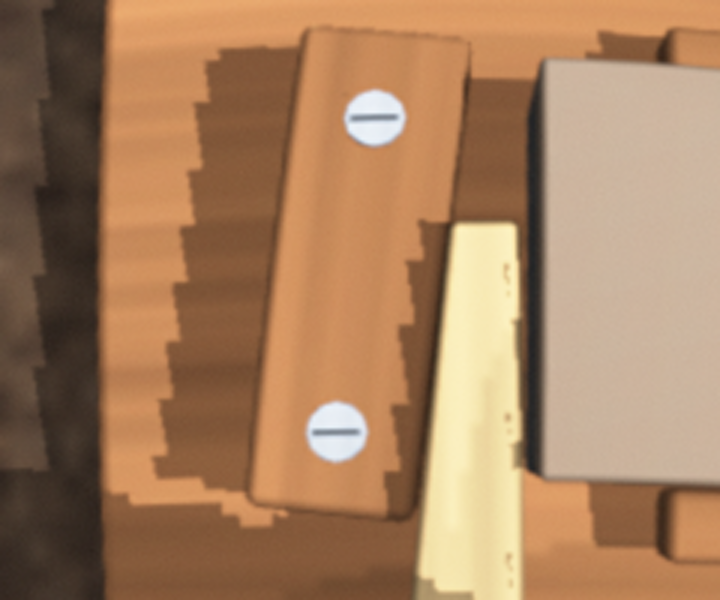

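```bash
python3 -m pendant '[[0.025,0.003,0,0,0,0,1],[0.025,0.003,0,0,0,0,1],[0.025,0.003,0,0,0,0,1],[0,0,0,0,0,0,1]]'; python3 -m pendant '[[0.025,0.003,0,0,0,0,1],[0.025,0.003,0,0,0,0,1],[0,0,0,0,0,0,1]]'; python3 - <<'E'
from h import *
w=cam("wrist"); zoom(w,170,0,240,200,3,"w7z.png")
o=ctrl.get_obs(); print(o["ee_pos"],o["eef_rot"],o["force"],o["grip_width"])
E
```

```text
time_s: 7.32
ee_pos: [0.505, -0.0182, 0.1237]
eef_rot: [3.141, -0.0, 1.596]
force: [0.5, 1.0, 2.8]
grip_width: 0.0225
time_s: 7.57
ee_pos: [0.5055, -0.0122, 0.1237]
eef_rot: [3.141, 0.0, 1.596]
force: [-0.1, -0.2, 6.1]
grip_width: 0.0225
[ 0.50551735 -0.0122743   0.1237357 ] [ 3.14129393e+00 -2.09824985e-04  1.59612921e+00] [-0.05215177 -0.09666957  4.94980842] 0.022317810799271507
```

View pics/w7z.png

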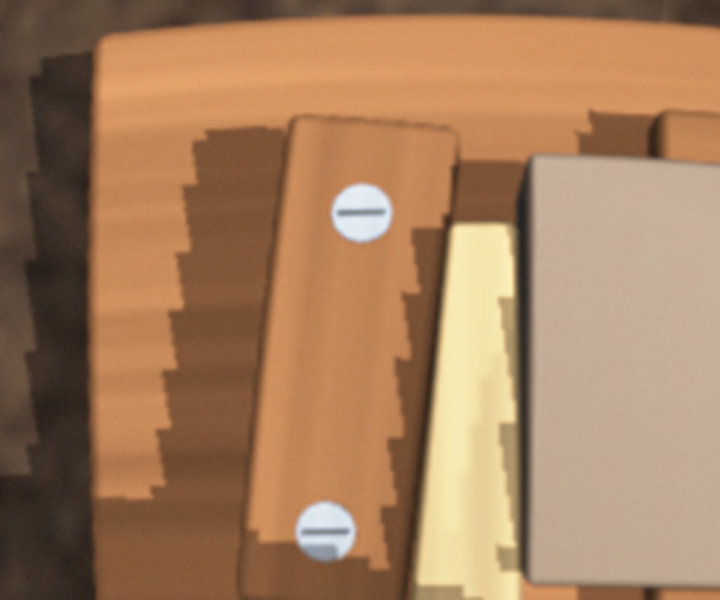

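```bash
python3 -m pendant '[[0.025,0.003,-0.003,0,0,0,1],[0.025,0.003,0,0,0,0,1],[0,0,0,0,0,0,1]]'; python3 -m pendant '[[0.025,0.003,0,0,0,0,1],[0.025,0.003,0,0,0,0,1],[0,0,0,0,0,0,1]]'; python3 - <<'E'
from h import *
w=cam("wrist"); zoom(w,170,0,240,200,3,"w8z.png")
o=ctrl.get_obs(); print(o["ee_pos"],o["eef_rot"],o["force"],o["grip_width"])
E
```

```text
time_s: 7.87
ee_pos: [0.5058, -0.0062, 0.1238]
eef_rot: [-3.141, -0.0, 1.596]
force: [-0.7, -0.1, 2.6]
grip_width: 0.0224
time_s: 8.12
ee_pos: [0.5063, -0.0004, 0.1238]
eef_rot: [-3.141, 0.0, 1.596]
force: [-2.6, -3.8, 2.9]
grip_width: 0.0223
[ 5.06304273e-01 -4.47713174e-04  1.23775351e-01] [-3.14070095e+00  9.03498434e-05  1.59603102e+00] [-2.03969378 -3.80350934  2.71183232] 0.022705974939538073
```

View pics/w8z.png

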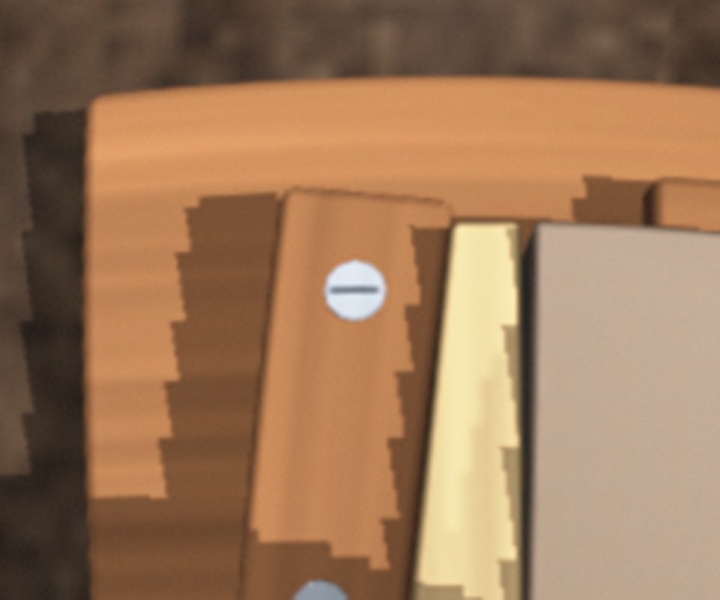

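Resistance begins here: about 4 N, with the tip about 32 mm past the middle. That is as far as it goes freely, so I'll let go and rise.

```bash
python3 -m pendant '[[0,0,0,0,0,0,-1],[0,0,0,0,0,0,-1],[0,0,0,0,0,0,-1],[0,0,0,0,0,0,-1],[0,0,0,0,0,0,-1],[0,0,0,0,0,0,-1],[0,0,0,0,0,0,-1],[0,0,0,0,0,0,-1]]'; python3 -m pendant '[[0,0,-0.1,0,0,0,-1],[0,0,-0.15,0,0,0,-1],[0,0,-0.2,0,0,0,-1],[0,0,-0.2,0,0,0,-1],[0,0,-0.2,0,0,0,-1],[0,0,0,0,0,0,-1]]'; python3 - <<'E'
from h import *
w=cam("wrist"); s=cam("scene"); save(w,"w9.png");zoom(s,190,140,150,100,5,"s9.png")
o=ctrl.get_obs(); print(o["ee_pos"],o["eef_rot"],o["force"],o["grip_width"])
E
```

```text
time_s: 8.83
ee_pos: [0.5066, -0.0006, 0.124]
eef_rot: [3.142, -0.0, 1.596]
force: [0.0, 0.5, -0.3]
grip_width: 0.0721
time_s: 9.33
ee_pos: [0.5078, -0.0006, 0.2303]
eef_rot: [3.135, 0.001, 1.596]
force: [0.1, -0.3, 0.6]
grip_width: 0.094
[ 0.50663983 -0.00059263  0.22641894] [3.14013998e+00 1.24859619e-04 1.59593372e+00] [-0.55634685 -0.70072733 -0.20434761] 0.09416520176650806
```

View pics/w9.png

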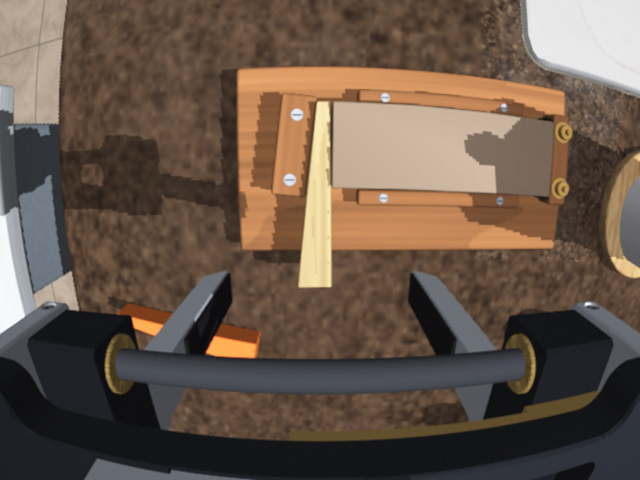

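View pics/s9.png

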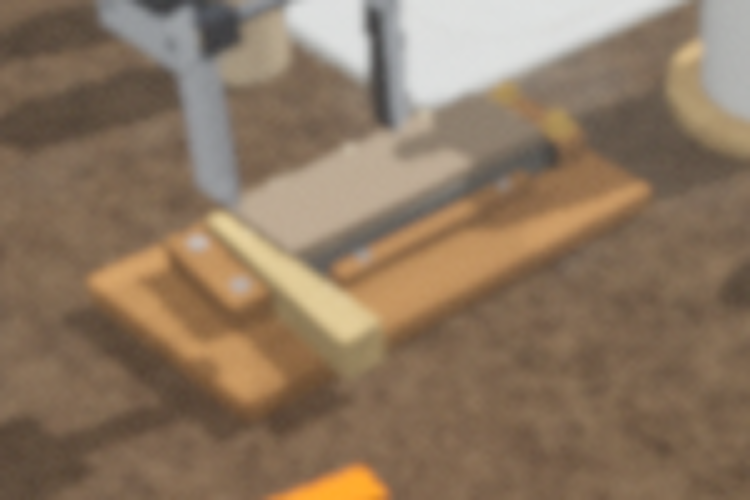

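```bash
python3 - <<'E'
from h import *
w=cam("wrist"); 
print("butt",plane(w,[(300,286.5),(332,286)],.046).round(4),"tip",plane(w,[(317,102),(331,102)],.046).round(4))
print("orange",plane(w,[(260,333)],.026),plane(w,[(258,356)],.0))
print("board",plane(w,[(240,248),(553,247)],.02).round(4))
p=plane(w,[(240,248),(553,247)],.02);print(np.arctan2(*(p[1]-p[0])[[1,0]]))
w=None
s=cam("scene")
Z=lambda pts,x0,y0,k: np.array(pts,float)/k+[x0,y0]
print("butt scene",plane(s,Z([(340,347),(382,320)],190,140,5),.046).round(4))
E
```

```text
butt [[ 0.4927 -0.0344  0.046 ]
 [ 0.517  -0.0333  0.046 ]] tip [[0.5023 0.1017 0.046 ]
 [0.512  0.102  0.046 ]]
orange [[ 0.45709496 -0.08786042  0.026     ]] [[ 0.44956748 -0.12915567  0.        ]]
board [[ 0.4417 -0.0128  0.02  ]
 [ 0.7253 -0.0057  0.02  ]]
0.02487645110538255
butt scene [[ 0.4878 -0.0422  0.046 ]
 [ 0.5174 -0.0384  0.046 ]]
```

```bash
python3 -m pendant '[[-0.28,0.085,0.02,0,0,0,-1],[-0.28,0.085,0.02,0,0,0,-1],[-0.28,0.085,0.02,0,0,0,-1],[-0.28,0.085,0.02,0,0,0,-1],[-0.28,0.085,0.02,0,0,0,-1],[-0.28,0.085,0.02,0,0,0,-1],[-0.28,0.085,0.02,0,0,0,-1],[-0.28,0.085,0.02,0,0,0,-1],[-0.28,0.085,0.02,0,0,0,-1],[-0.28,0.085,0.02,0,0,0,-1]]';python3 -m pendant '[[0,0,0,0,0,-0.14,-1],[0,0,0,0,0,-0.141,-1],[0,0,0,0,0,0,-1]]'; python3 - <<'E'
from h import *
w=cam("wrist"); save(w,"w10.png")
o=ctrl.get_obs(); print(o["ee_pos"],o["eef_rot"],o["force"],o["grip_width"])
E
```

```text
time_s: 10.37
ee_pos: [0.6169, -0.3355, 0.2]
eef_rot: [-3.14, -0.001, 1.596]
force: [0.3, 0.2, 0.0]
grip_width: 0.0941
time_s: 10.62
ee_pos: [0.6166, -0.3343, 0.1997]
eef_rot: [-3.139, -0.002, 1.746]
force: [0.0, 0.3, -0.3]
grip_width: 0.0938
[ 0.61666869 -0.33391519  0.20026276] [-3.13982598e+00 -1.53893728e-03  1.74173211e+00] [ 0.19936007  0.09666089 -0.23754129] 0.09383977505519737
```

View pics/w10.png

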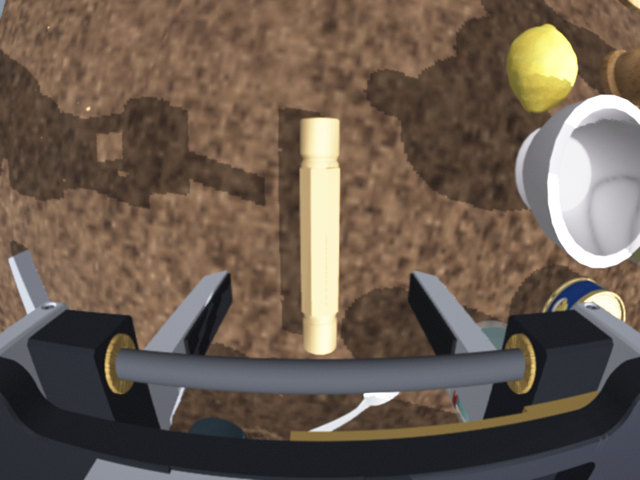

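```bash
python3 - <<'E'
from h import *
w=cam("wrist"); o=ctrl.get_obs(); t=o["ee_pos"]; y=o["eef_rot"][2]
def tl(uv,z):
    P=plane(w,[uv],z)[0]-t; return (np.array([P[0]*np.cos(y)+P[1]*np.sin(y), P[0]*np.sin(y)-P[1]*np.cos(y)])*1e3).round(1)
print(tl((320,118),.024),tl((320,353),.018),tl((301,135),.014),tl((340,135),.014),tl((303,330),.014),tl((338,330),.014))
E
```

```text
[90.9 -0.6] [-94.1  -0.2] [ 79.3 -14.1] [79.3 13.7] [-74.3 -14.2] [-74.2  14.4]
```

```bash
python3 -m pendant '[[0,0,0.165,0,0,0,-1],[0,0,0.165,0,0,0,-1],[0,0,0.165,0,0,0,-1],[0,0,0.165,0,0,0,-1],[0,0,0.165,0,0,0,-1],[0,0,0,0,0,0,-1],[0,0,0,0,0,0,1],[0,0,0,0,0,0,1],[0,0,0,0,0,0,1],[0,0,0,0,0,0,1]]' 50; python3 -m pendant '[[0,0,0,0,0,0,1],[0,0,0,0,0,0,1],[0,0,0,0,0,0,1],[0,0,0,0,0,0,1],[0,0,0,0,0,0,1],[0,0,0,0,0,0,1],[0,0,0,0,0,0,1],[0,0,0,0,0,0,1]]'
```

```text
time_s: 11.55
ee_pos: [0.6173, -0.334, 0.1043]
eef_rot: [3.14, 0.001, 1.743]
force: [-0.1, 0.5, 0.4]
grip_width: 0.0708
time_s: 12.22
ee_pos: [0.6169, -0.3339, 0.1029]
eef_rot: [-3.141, -0.0, 1.743]
force: [-0.7, -0.3, 0.7]
grip_width: 0.0275
```

```bash
python3 -m pendant '[[0,0,-0.12,0,0,0,1],[0,0,-0.16,0,0,0,1],[0,0,-0.16,0,0,0,1],[0,0,-0.1,0,0,0.14,1],[0,0,0,0,0,0.141,1],[0,0,0,0,0,0,1]]';python3 -m pendant '[[0.214,-0.124,0,0,0,0,1],[0.214,-0.124,0,0,0,0,1],[0.214,-0.124,0,0,0,0,1],[0.214,-0.124,0,0,0,0,1],[0.214,-0.124,0,0,0,0,1],[0.214,-0.124,0,0,0,0,1],[0.214,-0.124,0,0,0,0,1],[0,0,0,0,0,0,1],[0,0,0,0,0,0,1]]'; python3 - <<'E'
from h import *
w=cam("wrist"); save(w,"w11.png")
o=ctrl.get_obs(); print(o["ee_pos"],o["eef_rot"],o["force"],o["grip_width"])
E
```

```text
time_s: 12.72
ee_pos: [0.6172, -0.3341, 0.1698]
eef_rot: [3.14, 0.001, 1.592]
force: [0.3, -0.6, -0.7]
grip_width: 0.0275
time_s: 13.47
ee_pos: [0.5081, -0.156, 0.1684]
eef_rot: [3.141, 0.0, 1.6]
force: [0.1, -0.3, -1.0]
grip_width: 0.0273
[ 0.50856984 -0.15685438  0.16830001] [3.14093712e+00 3.76279980e-04 1.59826893e+00] [ 0.60192466 -0.96734249 -0.46589567] 0.027554925713092277
```

View pics/w11.png

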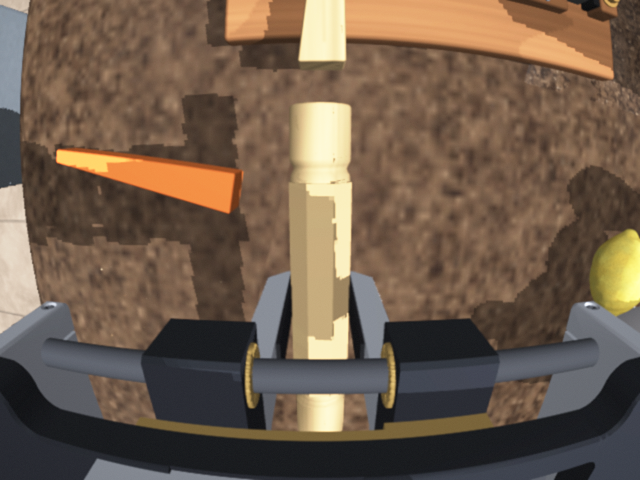

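```bash
python3 -m pendant '[[0,0,0.09,0,0,0,1],[0,0,0.09,0,0,0,1],[0,0,0.09,0,0,0,1],[0,0,0.09,0,0,0,1],[0,0,0,0,0,0,1],[0,0,0,0,0,0,1]]';python3 -m pendant '[[0.06,0,0,0,0,0,1],[0.06,0,0,0,0,0,1],[0.04,0,0,0,0,0,1],[0,0,0,0,0,0,1]]'; python3 - <<'E'
from h import *
w=cam("wrist"); zoom(w,220,0,200,200,3,"w12.png")
o=ctrl.get_obs(); print(o["ee_pos"],o["eef_rot"],o["force"],o["grip_width"])
E
```

```text
time_s: 14.02
ee_pos: [0.5081, -0.1569, 0.1235]
eef_rot: [-3.14, -0.001, 1.596]
force: [-1.3, 0.3, -0.8]
grip_width: 0.0274
time_s: 14.35
ee_pos: [0.5079, -0.1365, 0.125]
eef_rot: [3.141, 0.0, 1.597]
force: [0.1, 0.2, -0.6]
grip_width: 0.0272
[ 0.50798472 -0.136944    0.124938  ] [3.14101218e+00 1.94161739e-04 1.59700867e+00] [-0.03888639  0.0255884  -0.98067823] 0.027189426447370473
```

View pics/w12.png

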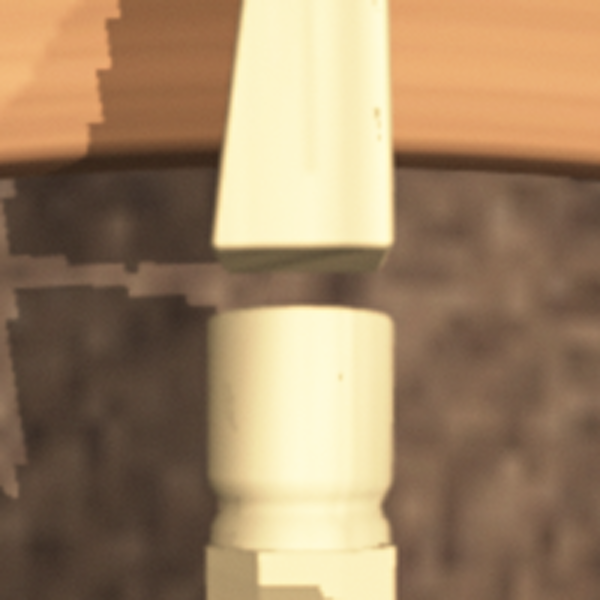

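```bash
python3 -m pendant '[[0.025,0,0,0,0,0,1],[0.025,0,0,0,0,0,1]]'|egrep "pos|force"; python3 -m pendant '[[0.02,0,0,0,0,0,1]]'|egrep "pos|force";python3 -m pendant '[[0.02,0,0,0,0,0,1]]'|egrep "pos|force"
```

```text
ee_pos: [0.5077, -0.1315, 0.1247]
force: [0.1, -0.2, -1.6]
ee_pos: [0.5076, -0.129, 0.1246]
force: [0.1, -0.8, -1.0]
ee_pos: [0.5075, -0.1267, 0.1246]
force: [-0.5, -2.0, -0.8]
```

```bash
python3 -m pendant '[[0.02,0,0,0,0,0,1]]'|egrep "pos|force"
```

```text
ee_pos: [0.5074, -0.1245, 0.1246]
force: [-0.9, -5.3, -1.1]
```

```bash
python3 -m pendant '[[0.02,0,0,0,0,0,1]]'|egrep "pos|force"; python3 -m pendant '[[0.02,0,0,0,0,0,1]]'|egrep "pos|force"
```

```text
ee_pos: [0.5073, -0.1223, 0.1245]
force: [-2.5, -6.9, -1.2]
ee_pos: [0.5072, -0.1199, 0.1246]
force: [-2.3, -7.4, -0.1]
```

```bash
python3 -m pendant '[[-0.03,0,0,0,0,0,1],[-0.03,0,0,0,0,0,1],[0,0,0,0,0,0,1]]'|egrep "pos|force";  python3 - <<'E'
from h import *
w=cam("wrist"); save(w,"w13.png"); zoom(w,220,0,200,200,3,"w13z.png")
E
```

```text
ee_pos: [0.5076, -0.1274, 0.1246]
force: [0.5, 0.1, -0.4]
```

View pics/w13z.png

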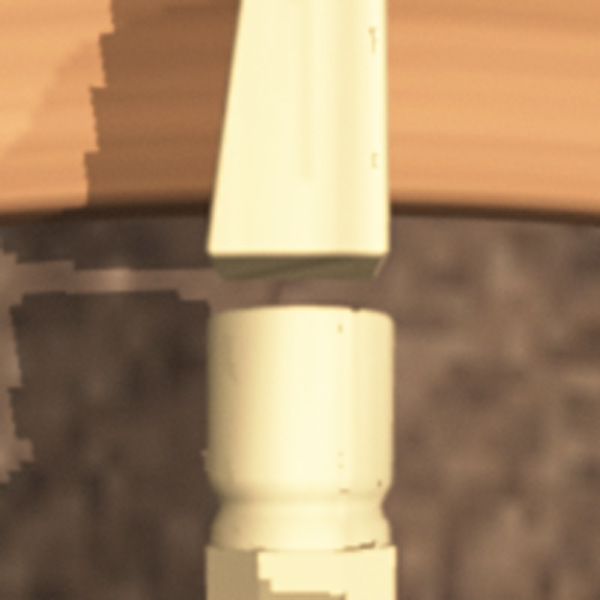

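```bash
python3 -m pendant '[[0.03,0,0,0,0,0,1],[0.03,0,0,0,0,0,1],[0.018,0,0,0,0,0,1],[0.018,0,0,0,0,0,1],[0.018,0,0,0,0,0,1]]'|egrep "pos|force"; python3 -m pendant '[[-0.03,0,0,0,0,0,1]]'|egrep "pos|force"
```

```text
ee_pos: [0.5075, -0.1135, 0.1249]
force: [1.2, -9.0, -1.7]
ee_pos: [0.5074, -0.1162, 0.1247]
force: [-0.2, 0.4, -0.5]
```

```bash
python3 -m pendant '[[0.025,0,0,0,0,0,1],[0.025,0,0,0,0,0,1],[0.018,0,0,0,0,0,1]]'|egrep "pos|force"; python3 -m pendant '[[0,0,0,0,0,0,1]]'|egrep "pos|force"
```

```text
ee_pos: [0.5073, -0.1088, 0.1247]
force: [1.1, -11.2, -1.7]
ee_pos: [0.5073, -0.1087, 0.1248]
force: [1.1, -5.6, -0.8]
```

```bash
python3 -m pendant '[[-0.03,0,0,0,0,0,1],[0.025,0,0,0,0,0,1],[0.02,0,0,0,0,0,1],[0.018,0,0,0,0,0,1]]'|egrep "pos|force"; python3 -m pendant '[[-0.03,0,0,0,0,0,1],[0.025,0,0,0,0,0,1],[0.02,0,0,0,0,0,1]]'|egrep "pos|force"
```

```text
ee_pos: [0.5072, -0.1057, 0.1248]
force: [-0.8, -22.0, -0.5]
ee_pos: [0.5071, -0.1041, 0.1248]
force: [-1.1, -29.0, -1.0]
```

```bash
python3 -m pendant '[[-0.03,0,0,0,0,0,1],[-0.03,0,0,0,0,0,1],[0,0,0,0,0,0,1]]'|egrep "pos|force"; python3 - <<'E'
from h import *
w=cam("wrist"); save(w,"w14.png")
E
```

```text
ee_pos: [0.5071, -0.11, 0.1245]
force: [0.2, 0.3, -1.5]
```

View pics/w14.png

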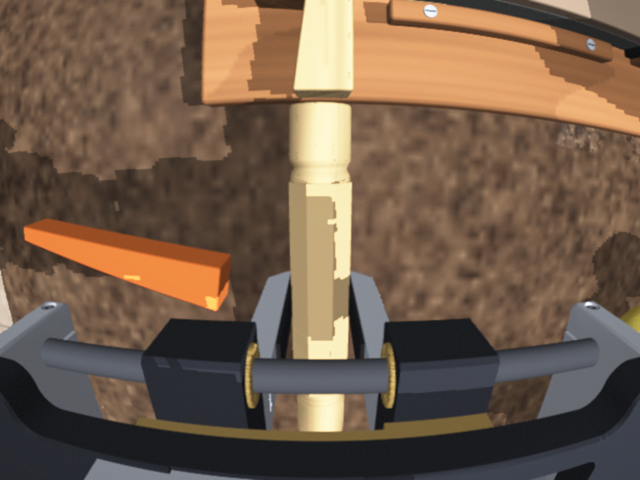

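```bash
python3 -m pendant '[[0.02,0,0,0,0,0,1],[0.02,0,0,0,0,0,1]]'|egrep "pos|force"; python3 -m pendant '[[0.016,0,0,0,0,0,1]]'|egrep "pos|force"
```

```text
ee_pos: [0.5069, -0.1048, 0.1245]
force: [-0.5, 0.6, -0.5]
ee_pos: [0.5071, -0.1041, 0.1248]
force: [-2.0, -24.8, -1.4]
```

```bash
python3 -m pendant '[[-0.03,0,0,0,0,0,1],[-0.02,0,0,0,0,0,1],[0,0,0,0,0,0,1]]'|egrep "pos|force"; python3 - <<'E'
from h import *
w=cam("wrist"); save(w,"w15.png"); zoom(w,200,0,240,130,3,"w15z.png"); print(w["C"])
E
python3 -m pendant '[[0.02,0,0,0,0,0,1],[0.02,0,0,0,0,0,1]]'|egrep "pos|force"; python3 -m pendant '[[0.016,0,0,0,0,0,1]]'|egrep "pos|force"; python3 -m pendant '[[0,0,0,0,0,0,1]]'|egrep "pos|force"
```

```text
ee_pos: [0.5071, -0.1093, 0.1245]
force: [-0.2, -0.3, -1.2]
[ 0.50517655 -0.03592388  0.20666159]
ee_pos: [0.507, -0.1043, 0.1245]
force: [-1.6, -21.8, -1.5]
ee_pos: [0.5071, -0.1038, 0.1249]
force: [-1.7, -28.3, -0.7]
ee_pos: [0.5071, -0.1039, 0.1249]
force: [-1.7, -18.1, -0.7]
```

The force rose just where the pestle's end reaches the board's edge, so I'll rule out contact with the board: raise 4 mm and tap again.

```bash
python3 -m pendant '[[-0.04,0,0,0,0,0,1],[-0.03,0,-0.034,0,0,0,1],[0,0,0,0,0,0,1]]'|egrep "pos|force"; python3 - <<'E'
from h import *
w=cam("wrist"); s=cam("scene"); d=cam("side"); zoom(w,200,0,240,130,3,"w16z.png");zoom(s,200,140,130,90,6,"s16.png");zoom(d,220,140,130,80,6,"d16.png")
E
python3 -m pendant '[[0.02,0,0,0,0,0,1],[0.02,0,0,0,0,0,1]]'|egrep "pos|force"; python3 -m pendant '[[0.016,0,0,0,0,0,1]]'|egrep "pos|force"
```

```text
ee_pos: [0.5074, -0.1113, 0.1293]
force: [-1.0, 0.7, -1.3]
ee_pos: [0.507, -0.1058, 0.1285]
force: [1.3, 0.3, -0.8]
ee_pos: [0.507, -0.1041, 0.1286]
force: [-1.6, -18.9, -0.6]
```

View pics/w16z.png

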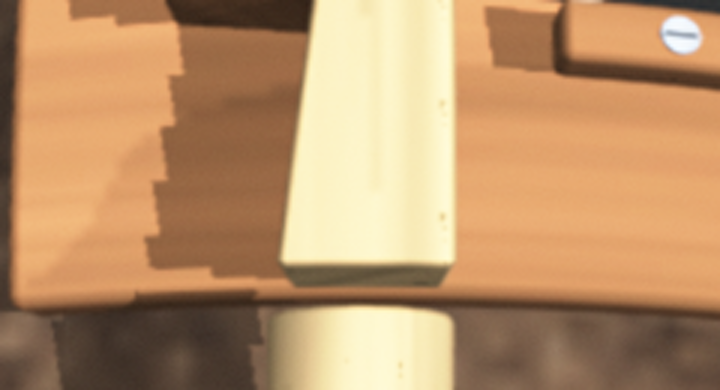

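View pics/s16.png

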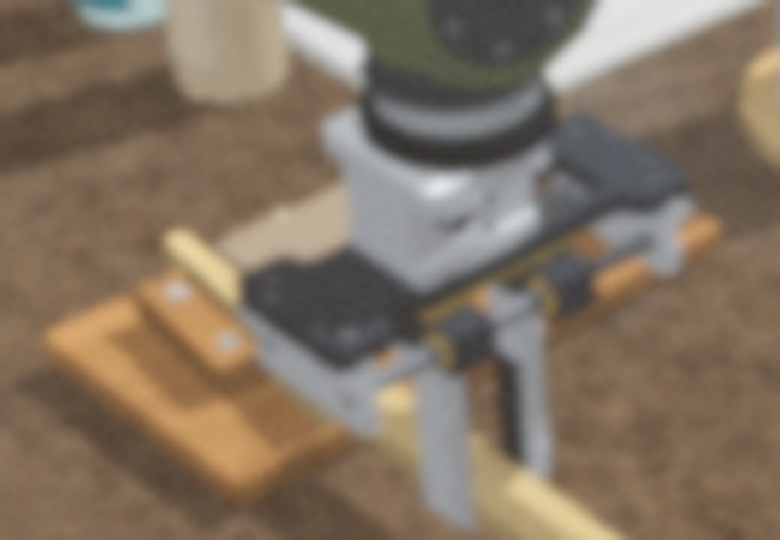

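View pics/d16.png

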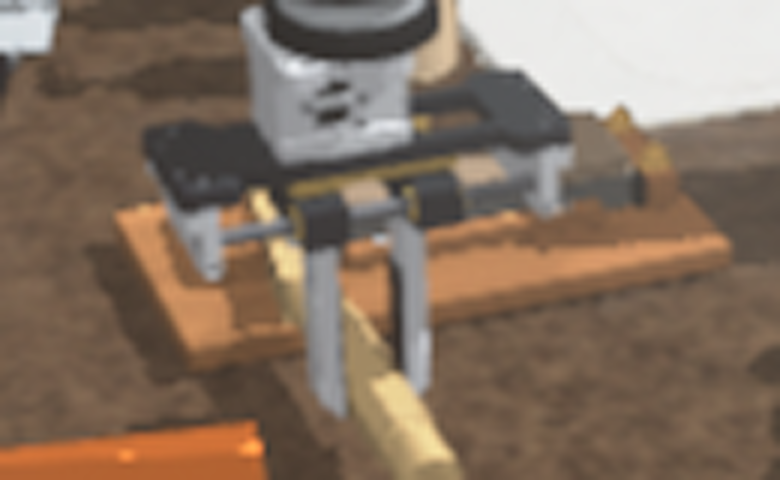

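```bash
python3 -m pendant '[[-0.03,0,0,0,0,0,1],[-0.02,0,0,0,0,0,1],[0,0,0,0,0,0,1]]'|egrep "pos|force"; python3 -m pendant '[[0.02,0,0,0,0,0,1],[0.02,0,0,0,0,0,1]]'|egrep "pos|force"; python3 -m pendant '[[0.016,0,0,0,0,0,1]]'|egrep "pos|force"; python3 -m pendant '[[-0.03,0,0,0,0,0,1],[-0.02,0,0,0,0,0,1],[0,0,0,0,0,0,1]]'|egrep "pos|force"; python3 -m pendant '[[0.02,0,0,0,0,0,1],[0.02,0,0,0,0,0,1]]'|egrep "pos|force"; python3 -m pendant '[[0.014,0,0,0,0,0,1]]'|egrep "pos|force"
```

```text
ee_pos: [0.5072, -0.1106, 0.1286]
force: [-0.4, 0.0, -1.4]
ee_pos: [0.507, -0.1053, 0.1286]
force: [-0.1, -0.1, -1.5]
ee_pos: [0.5071, -0.104, 0.1288]
force: [-1.5, -22.2, -0.5]
ee_pos: [0.5071, -0.1097, 0.1286]
force: [-0.7, 0.2, -1.6]
ee_pos: [0.5069, -0.1045, 0.1286]
force: [-0.8, -0.1, -1.0]
ee_pos: [0.5071, -0.1039, 0.1289]
force: [-1.5, -23.7, -0.9]
```

Tight: contact stays at −0.1040 ± 0.0001 at 22–24 N. I'll take the pestle back to where it lay.

```bash
python3 -m pendant '[[-0.1,0,0,0,0,0,1],[-0.2,0,0,0,0,0,1],[-0.2,0,-0.1,0,0,0,1],[-0.2,0.1,-0.1,0,0,0,1],[-0.24,0.15,-0.1,0,0,0,1],[-0.25,0.155,0,0,0,0,1],[-0.25,0.155,0,0,0,0,1],[-0.25,0.155,0,0,0,0,1],[-0.25,0.153,0,0,0,0,1],[0,0,0,0,0,0,1]]'; python3 -m pendant '[[0,0,0,0,0,-0.14,1],[0,0,0,0,0,-0.141,1],[0,0,0,0,0,0,1],[0,0,0,0,0,0,1]]'
```

```text
time_s: 20.37
ee_pos: [0.6181, -0.3376, 0.1634]
eef_rot: [3.141, 0.0, 1.593]
force: [-0.8, 0.5, -1.2]
grip_width: 0.0274
time_s: 20.7
ee_pos: [0.6169, -0.333, 0.1644]
eef_rot: [-3.141, -0.0, 1.741]
force: [1.0, -0.5, -1.4]
grip_width: 0.0271
```

```bash
python3 -m pendant '[[0,0,0.12,0,0,0,1],[0,0,0.12,0,0,0,1],[0,0,0.12,0,0,0,1],[0,0,0.08,0,0,0,1],[0,0,0.04,0,0,0,1],[0,0,0,0,0,0,1],[0,0,0,0,0,0,1]]'; python3 -m pendant '[[0,0,0.01,0,0,0,1],[0,0,0,0,0,0,1]]'; python3 -m pendant '[[0,0,0.01,0,0,0,1],[0,0,0,0,0,0,1]]'
```

```text
time_s: 21.28
ee_pos: [0.617, -0.3332, 0.1069]
eef_rot: [-3.142, -0.0, 1.743]
force: [0.0, 0.5, -0.3]
grip_width: 0.0274
time_s: 21.45
ee_pos: [0.6171, -0.3333, 0.1065]
eef_rot: [3.141, 0.001, 1.743]
force: [0.7, 0.3, -0.5]
grip_width: 0.0274
time_s: 21.62
ee_pos: [0.617, -0.3332, 0.1048]
eef_rot: [3.141, 0.0, 1.743]
force: [1.1, -0.1, -0.8]
grip_width: 0.0277
```

```bash
python3 -m pendant '[[0,0,0.008,0,0,0,1],[0,0,0,0,0,0,1]]'; python3 -m pendant '[[0,0,0.006,0,0,0,1],[0,0,0,0,0,0,1]]'
```

```text
time_s: 21.78
ee_pos: [0.6169, -0.3332, 0.1036]
eef_rot: [-3.142, -0.0, 1.743]
force: [0.1, 0.4, -2.1]
grip_width: 0.0272
time_s: 21.95
ee_pos: [0.617, -0.3332, 0.103]
eef_rot: [3.141, 0.0, 1.743]
force: [-0.5, -0.4, -0.5]
grip_width: 0.0275
```

```bash
python3 -m pendant '[[0,0,0,0,0,0,0.5],[0,0,0,0,0,0,0.3],[0,0,0,0,0,0,-1],[0,0,0,0,0,0,-1],[0,0,0,0,0,0,-1],[0,0,0,0,0,0,-1],[0,0,0,0,0,0,-1],[0,0,0,0,0,0,-1],[0,0,0,0,0,0,-1],[0,0,0,0,0,0,-1]]'|grep grip;python3 -m pendant '[[0,0,0,0,0,0,-1],[0,0,0,0,0,0,-1],[0,0,0,0,0,0,-1],[0,0,-0.1,0,0,0,-1],[0,0,-0.2,0,0,0,-1],[0,0,-0.25,0,0,0,-1],[0,0,-0.25,0,0,0,-1],[0,0,-0.25,0,0,0,-1],[0,0,0,0,0,0,-1],[0,0,0,0,0,0,-1]]'; python3 - <<'E'
from h import *
w=cam("wrist");d=cam("side"); s=cam("scene"); save(w,"w20.png");save(s,"s20.png");zoom(d,200,130,200,150,4,"d20.png")
E
```

```text
grip_width: 0.0829
time_s: 23.62
ee_pos: [0.6173, -0.3334, 0.2318]
eef_rot: [3.138, 0.003, 1.743]
force: [0.2, -0.2, -0.7]
grip_width: 0.0936
```

View pics/w20.png

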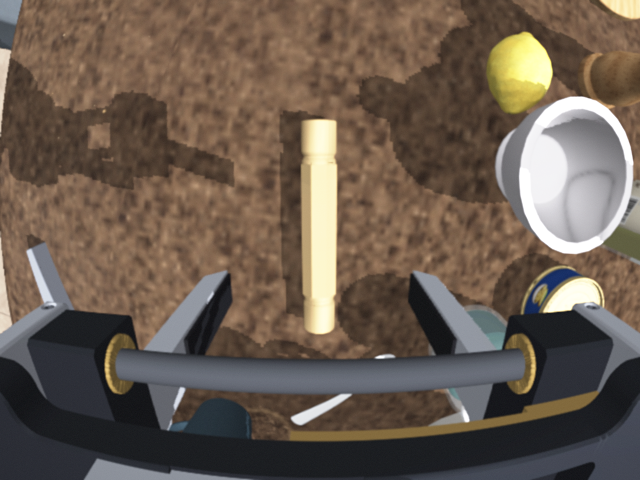

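View pics/s20.png

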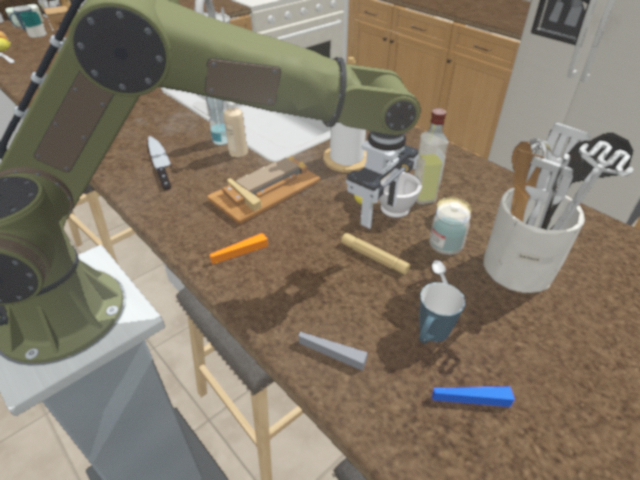

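View pics/d20.png

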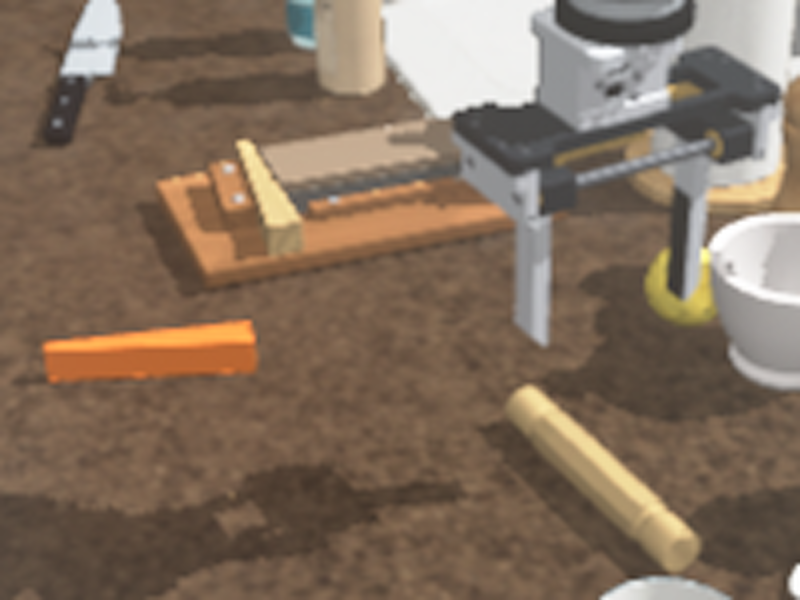

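Pestle lies flat at wrist (319,225), where it was. I'll look over the base once more before handing in.

```bash
python3 -m pendant '[[0.26,0.06,-0.05,0,0,0,-1],[0.26,0.06,-0.05,0,0,0,-1],[0.26,0.06,-0.05,0,0,0,-1],[0.26,0.06,-0.05,0,0,0,-1],[0.26,0.06,-0.05,0,0,0.1,-1],[0.26,0.03,-0.05,0,0,0.1,-1],[0.26,0,-0.05,0,0,0.08,-1],[0.26,0,0,0,0,0,-1],[0.2,0,0,0,0,0,-1],[0,0,0,0,0,0,-1]]'; python3 - <<'E'
from h import *
w=cam("wrist");save(w,"w21.png"); zoom(w,180,40,320,220,2.5,"w21z.png")
E
```

```text
time_s: 24.6
ee_pos: [0.6217, -0.0516, 0.27]
eef_rot: [-3.14, -0.001, 1.6]
force: [0.4, 0.0, -0.2]
grip_width: 0.0934
```

View pics/w21z.png

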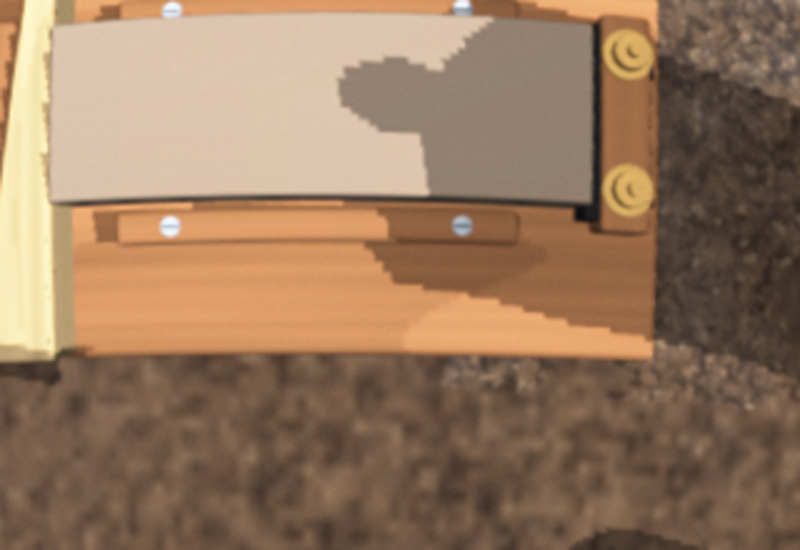

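The stone's far end (595,110) bears on the black pad, with the wedge flat against its near end. Handing in.

```bash
python3 -c "
from station import hand_in
print(hand_in())"
```

```text
the job is handed in; nothing more can be done
None
```

The wedge is driven in and the stone is clamped tight against its far pad. The pestle is back on the worktop where it lay, and the job is handed in.

- **By hand:** I slid the wedge in, thin end first, until resistance began at about 4 N. Its thin end was then about 32 mm past the middle of the base. I let go of it there.
- **Taps:** Light pestle taps drove it about 23 mm further, to roughly 55 mm past the middle.
- **Last checks:** The final taps, at 19–24 N, moved it forward only about 0.1 mm each. In the last picture the stone's far end bears on the pad. The pestle lies flat and the other things look undisturbed. The robot touches nothing, and the clock read about 25 s.
- **Did not go to plan:**
  - Two taps reached 28–29 N, above the 15–25 N aim but well under 50 N.
  - The force first rose just as the pestle's end reached the edge of the board. I raised the pestle 4 mm and tapped again. The wedge stopped it at the same place, so the resistance was not the board.

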